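# Emboss the pickle-jar lid on its sprung stand

## Robot

A 6-joint arm with a two-finger parallel gripper is mounted at the origin on the work surface. World frame = base frame: x ahead of the robot, y to its left, z up, the work surface at z = 0. Lengths are in m, angles in rad, forces in N, time in s.
With the tool pointing down it reaches from about 0.325 to 0.9 m from the base axis. Payload 3.5 kg.
Tool frame: the origin (TCP) lies midway between the tips of the shut fingers; the grasp point (between the pads) lies hold_point_z behind it (hold_point_z is the distance from the TCP to the grasp point, in m); z points along the fingers, x is the direction in which the jaws open and shut, and the axes are right-handed (so a half turn about z gives the same grasp; the last joint's range is limited). The gripper opens to 85 mm and grips with 20 to 120 N. Pads are 22 mm wide; open, the fingers measure 114 mm over their backs; the gripper's body (76 mm by 85 mm) begins 54 mm behind the grasp point. The pads swing forward as they close: fully open they stand 13 mm farther back than shut.
Start: joints at [1.105, 0.276, -0.026, 1.268, 0, 1.467], TCP at [0.222, 0.584, 0.231] pointing down, gripper open.
Joint ranges: [-3.12, 3.12], [-0.85, 1.88], [-1.08, 1.24], [-1.95, 2.15], [-1.57, 1.53], [-3.14, 3.14]. Speed limits (rad/s): [2.57, 2.57, 3.14, 3.14, 3.14, 3.14].

## Interface

Orientations are given as a unit quaternion [w, x, y, z].
In Python, from bench import * gives the robot as it stands. The module is installed in compiled form; this text tells all that it offers.
- The arm moves only by the tool servo_tool, never from a script. Its argument "motion" is text: rows parted by semicolons, each of 7 numbers parted by spaces: the opening, from 0 (shut) to 1 (fully open), then the shift along the tool's x, y, z in m, then the turn, a rotation vector about the tool's x, y, z in degrees. A call has exactly 5 rows; each row shifts and turns the commanded pose from where the row before left it, along the tool's axes as they then stand; what a row does not reach is not made up. A row lasts 1/8 s, in which the tool goes at most 62.5 mm and 10.7 degrees, less where a joint would pass 70% of its speed; a pose out of reach is approached as far as the arm can. A call is refused whole if a number of a shift passes 0.0625 or a number of a turn 10.7, either way. A call with a gripper value outside its range is refused whole. The fingers move at their own pace and stop on an object; the grip force is fixed at half the most. Time passes only in rows, so rows that do not move let the fingers close, or fill a call up. It gives the time, the measured TCP pose, the force and the opening at its end, in the units of the state.
- get_obs(): the state, without advancing time (a new reading comes with each control period).
- camera(name): name is "scene" or "side" or "wrist"; returns a dict with "frame" (384x512x3 uint8, red, green, blue), "fx", "fy", "cx", "cy" (pixels), "R" (3x3) and "t" (3): a world point X has camera coordinates R X + t; the wrist camera has in their place "T_tool_cam" (4x4, takes a point from camera to tool coordinates, whose origin is the TCP and whose axes are the tool frame's). Camera axes: x right, y down, z forward; pixel columns grow to the right and rows downward; lengths in m; the calibration is good to about 2 mm. A picture is of the moment at which its call begins: read the wrist's pose just before it. There is no depth.
- close_job(): hands the job in, once; it reports no verdict.
The state is a dict: "t": time; "qpos": joint angles; "dq": joint speeds; "effort": joint torques, N m; "eef_pos": TCP position; "tool_rot": TCP orientation; "force": force on the tool from outside, world axes, zero at the start; "ft_torque": the same for the moment, N m; "width": finger opening in m.
Only numpy, scipy, OpenCV 4.12 (cv2) and the standard library are available. Lean on these libraries where they do the work, as an engineer would, in place of code of your own. Each camera call takes 0.05 s, during which the arm holds its last target. There are 200 camera calls.

## Task

Take the embossing die out of its wooden holder and press it squarely on the middle of the jar lid in the steel marking stand, with a steady push of about 12 newtons for a full second and never as much as 20. Then lift it straight off without sliding or pushing the lid sideways, and stand the die upright back in its holder. Leave the other things on the worktop where they are.

Things in the scene. Friction and masses are not known exactly. Their poses are not given: they have to be found in the camera images.
- die: Hand embossing die, about 0.25 kg (varies), upright in the holder. Origin: centre of its flat round striking face (underside); z runs up the handle. Steel foot 32 mm across from 0 to 20 mm, steel collar 44 mm across from 20 to 26 mm, square wooden handle 26 x 26 mm from 26 to 92 mm, its sides facing the die's x and y. Grip the handle above the collar, firmly enough not to slip.
- holder: Fixed square block of dark wood, 90 x 90 mm, 25 mm high, with a round recess in the middle, 41 mm across, 12 mm deep, its floor 13 mm above the worktop. Origin: centre of its underside; z up. Stands left or right, the marking stand on the other side.
- stand: Fixed marking stand: dark steel base 120 x 110 x 12 mm; on it a round sprung seat, 90 mm across, with a steel jar lid, 82 mm across, clamped on it flat side up, an engraved ring 45 mm across round its middle. Origin: centre of the base's underside; z up. The lid's top rests 53 to 72 mm above the origin (differs each time, not measured: feel for it).
- mark (a point): Point straight below the middle of the stand's lid, at worktop height: gives the lid's middle in x and y and follows it sideways, but tells nothing of its height. Pressed, the lid sinks 1 mm for each 4 N, with at least 6 mm of travel; pushed sideways it gives 1 mm for each 1.5 N.
- jar: Bystander: the clear glass jar with a screw-top steel lid, 84 mm wide, 130 mm high. Origin: centre of its underside.
- bowl: Bystander: the melamine bowl, 150 mm wide, 55 mm high. Origin: centre of its underside.
- basket: Bystander: the pink plastic basket, 260 x 180 mm, 90 mm high. Origin: centre of its underside.
- spare_lid: Bystander: a second, loose jar lid lying on the worktop, 82 mm wide, 12 mm high (not the one to mark). Origin: centre of its underside.
- saucer: Bystander: a white dipping saucer, 84 mm wide, 18 mm high. Origin: centre of its underside.
- sauce: Bystander: a brown glass sauce bottle, 60 mm wide, 210 mm high. Origin: centre of its underside.
- chopstick_pot: Bystander: a blue ceramic pot of chopsticks, 76 mm wide, 200 mm high with the sticks. Origin: centre of its underside.
Mind the look-alikes: they are no part of the job. What is meant by the holder is not green or turquoise, and is the smaller of those in its own colour.

How it is judged:
On the way, in this order (a step that is already met when the one before it is completed fails the run):
1. the die is lifted out of its holder, its foot more than 50 mm above the worktop (z of die in the frame of holder above 0.05 m and contact force between die and holder below 0.05 N), for 0.1 s.
2. the die presses on the lid with 9 to 15 N for 0.8 s without a break, within 6 mm of the lid's middle and within 0.08 rad of upright (contact force between die and stand between 9 and 15 N and horizontal distance between die and mark below 0.006 m and angle between die's own z axis and vertical below 0.08 rad), for 0.8 s.
3. the die is lifted clear of the lid, its face more than 85 mm above the worktop (contact force between die and stand below 0.05 N and height (world z) of die above 0.085 m), for 0.1 s.
At the end, for the whole second after the job is handed in: The die stands released and at rest on the floor of the holder's recess (its face 10 to 16 mm above the worktop, within 7 mm of the holder's middle), upright within 0.06 rad (z of die in the frame of holder between 0.01 and 0.016 m and horizontal distance between die and holder below 0.007 m and angle between die's own z axis and vertical below 0.06 rad and linear speed of die below 0.01 m/s and contact force between die and the fingers below 0.05 N); the robot touches nothing.
It fails at once if the die pushes on the stand or lid with 20 N or more (contact force between die and stand above 20 N).
It fails at once if the die bears on the stand or lid with more than 2 N while more than 6 mm off the lid's middle or more than 0.08 rad from upright (contact force between die and stand above 2 N and (horizontal distance between die and mark above 0.006 m or angle between die's own z axis and vertical above 0.08 rad)).
It fails at once if the lid is pushed more than 3 mm sideways (a sliding die) (distance of mark from where it was at the start of the episode above 0.003 m).
It fails at once if the robot itself pushes on the marking stand (contact force between any of the fingers, the arm and stand above 2 N).
It fails at once if a bystander is shifted by more than 15 mm (distance of any of jar, bowl, basket, spare_lid, saucer, sauce, chopstick_pot from where it was at the start of the episode above 0.015 m).
It also fails if it takes over 56 s, if anything falls off the work surface, if the arm or the gripper's body presses on something with over 40 N, if the wrist force passes 120 N, or if a joint passes its speed limit or range.

## Working session

There is one attempt and no reset: what is moved stays moved. The work goes in short steps, Python scripts to look and compute and a tool call to move; the robot and the scene stay as the last step left them, time stands still between calls to the robot, and variables do not carry over. Pictures are saved under pics/ and viewed, about 8 in all and at most 12, crops included, and the job is handed in when it is done.

Besides the shell and the picture viewer there is one more tool, called after ">>>" as name(argument=value, ...) on one line, values as JSON. servo_tool: Moves the arm, as the interface text tells. Its arguments: {"type":"object","properties":{"motion":{"type":"string"}},"required":["motion"]}

```bash
mkdir -p pics; python3 - <<'E'
from bench import *
import cv2,numpy as np,pickle
o=get_obs();print(o)
d={}
for n in ("scene","side"):
    c=camera(n);d[n]=c;print(n,c["fx"],c["cx"],c["cy"],(-np.array(c["R"]).T@c["t"]).round(3))
    cv2.imwrite(f"pics/{n}0.png",c["frame"][...,::-1])
c=camera("wrist");d["wrist"]=c;print(c["T_tool_cam"],c["fx"])
pickle.dump(d,open("cams.pkl","wb"))
a=[cv2.imread(f"pics/{n}0.png") for n in("scene","side")]
E
ls
```

```text
{'t': 0.0, 'qpos': array([ 1.10459739e+00,  2.77156409e-01, -2.78938210e-02,  1.26802579e+00,
       -2.25680825e-05,  1.46743805e+00]), 'dq': array([ 0.00143724, -0.00106612, -0.00058343, -0.00054254, -0.00097247,
       -0.00162057]), 'effort': array([ 9.37313416e-04, -4.45505905e+01,  2.95203191e+01,  1.62204687e-02,
       -2.17126609e-05,  7.28544425e-07]), 'eef_pos': array([0.22146434, 0.5835979 , 0.23013909]), 'tool_rot': array([ 5.56990156e-04,  8.23082496e-01,  5.67920685e-01, -9.94554059e-04]), 'force': array([ 0.08440388, -0.13722941, -0.0715388 ]), 'ft_torque': array([ 0.01536391,  0.02288154, -0.01443156]), 'width': 0.0856170887377459}
scene 358.2492921241785 255.13403637437412 185.36777857183213 [ 1.003 -0.336  0.97 ]
side 455.5200971012798 258.7471903201516 190.52149549495712 [ 0.255 -0.826  0.842]
[[ 9.99999912e-01  4.18311309e-04 -1.12697366e-05 -4.39540502e-04]
 [-3.92696179e-04  9.47388728e-01  3.20085058e-01 -8.35005997e-02]
 [ 1.44572021e-04 -3.20085026e-01  9.47388809e-01 -1.42240657e-01]
 [ 0.00000000e+00  0.00000000e+00  0.00000000e+00  1.00000000e+00]] 270.99283948811166
cams.pkl
pics
```

View pics/scene0.png

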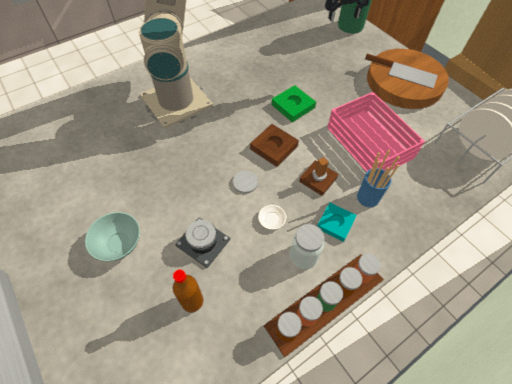

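View pics/side0.png

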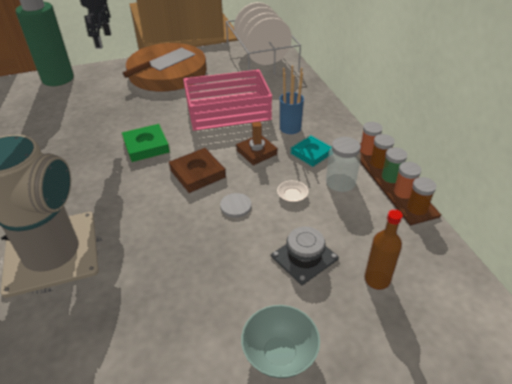

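The scene view shows the die in the small brown holder at about (319,178), and the side view shows it at (257,148). The stand is at scene (202,238) and side (305,250). Next I'll get rough positions by casting rays, plus enlarged crops.

```bash
cat >h.py <<'E'
import numpy as np,cv2,pickle
from scipy.spatial.transform import Rotation as Ro
def pose(o): # tool->world
    q=o["tool_rot"];return Ro.from_quat([q[1],q[2],q[3],q[0]]).as_matrix(),np.array(o["eef_pos"])
def cam_w(c,o=None):
    if "R" in c: R=np.array(c["R"]).T;return R,-R@np.array(c["t"])
    Rt,p=pose(o);T=np.array(c["T_tool_cam"]);return Rt@T[:3,:3],Rt@T[:3,3]+p
def ray(c,uv,o=None):
    R,C=cam_w(c,o);d=R@np.array([(uv[0]-c["cx"])/c["fx"],(uv[1]-c["cy"])/c["fy"],1]);return C,d
def onz(c,uv,z,o=None):
    C,d=ray(c,uv,o);return C+d*(z-C[2])/d[2]
def tri(rs):
    A=np.zeros((3,3));b=np.zeros(3)
    for C,d in rs:
        d=d/np.linalg.norm(d);P=np.eye(3)-np.outer(d,d);A+=P;b+=P@C
    return np.linalg.solve(A,b)
E
python3 - <<'E'
from h import *
d=pickle.load(open("cams.pkl","rb"));s,e=d["scene"],d["side"]
for n,a,b in(("handle top",(322.5,160),(257,123)),("holder",(319,178),(257,151)),("lid",(202,230),(306,238)),("bigholder",(275,143),(197,168))):
    print(n,tri([ray(s,a),ray(e,b)]).round(3))
for n,z,a,b in(("holder",.025,(319,178),(257,151)),("lid",.06,(202,230),(306,238)),("jar",.13,(310,236),(346,147)),("sauce",.2,(179,277),(394,216)),("spare",.012,(246,181),(236,204)),("saucer",.018,(272,217),(293,190)),("pot",.1,(376,180),(291,100))):
    print(n,onz(s,a,z).round(3),onz(e,b,z).round(3))
def crop(c,u,v,w=40,h=35,f=10): return cv2.resize(c["frame"][v-h:v+h,u-w:u+w,::-1],None,fx=400/(2*w),fy=300/(2*h),interpolation=cv2.INTER_CUBIC)
im=np.vstack([np.hstack([crop(s,319,178,40,30),crop(e,257,143,40,30)]),np.hstack([crop(s,202,238,40,30),crop(e,305,250,40,30)])])
cv2.imwrite("pics/crop1.png",im)
E
```

```text
handle top [0.586 0.207 0.108]
holder [0.587 0.214 0.004]
lid [ 0.565 -0.205  0.068]
bigholder [0.396 0.176 0.019]
holder [0.593 0.205 0.025] [0.579 0.184 0.025]
lid [ 0.558 -0.2    0.06 ] [ 0.57  -0.203  0.06 ]
jar [0.764 0.009 0.13 ] [ 0.759 -0.004  0.13 ]
sauce [ 0.697 -0.32   0.2  ] [ 0.698 -0.317  0.2  ]
spare [0.464 0.011 0.012] [0.462 0.003 0.012]
saucer [0.619 0.001 0.018] [ 0.62  -0.     0.018]
pot [0.726 0.296 0.1  ] [0.728 0.3   0.1  ]
```

View pics/crop1.png

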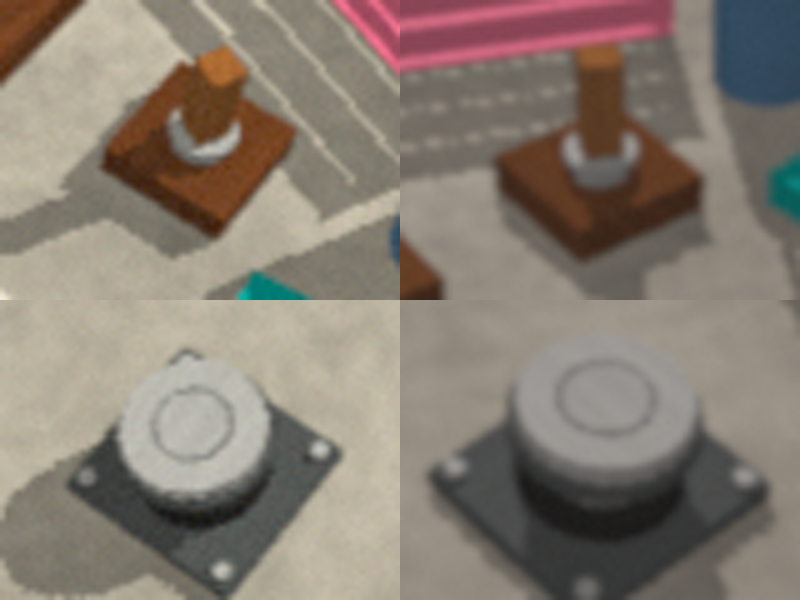

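The crops show the die handle top at scene (323.4,161) and side (257,124.4). The engraved ring is at scene (200.6,233) and side (306.4,239.4). Next I'll fly over the die for a close look.

>>> servo_tool(motion="1 -0.0223 0.0475 -0.002 0 0 0;1 -0.0223 0.0475 -0.002 0 0 0;1 -0.0223 0.0475 -0.002 0 0 0;1 -0.0223 0.0475 -0.002 0 0 0;1 -0.0223 0.0475 -0.002 0 0 0")

```text
t: 0.78
eef_pos: [0.4051, 0.3943, 0.2411]
tool_rot: [-0.0, 0.823, 0.568, -0.0]
force: [1.2, 0.7, -0.7]
width: 0.0855
```

>>> servo_tool(motion="1 -0.0223 0.0475 -0.002 0 0 0;1 -0.0223 0.0475 -0.002 0 0 0;1 -0.0223 0.0475 -0.002 0 0 0;1 -0.0223 0.0475 -0.002 0 0 0;1 -0.0223 0.0475 -0.002 0 0 0")

```text
t: 1.4
eef_pos: [0.5876, 0.2058, 0.251]
tool_rot: [-0.0, 0.823, 0.568, -0.0]
force: [-0.5, 0.5, 0.3]
width: 0.0853
```

```bash
python3 - <<'E'
from h import *
from bench import *
d=pickle.load(open("cams.pkl","rb"));s,e=d["scene"],d["side"]
for n,a,b in(("handle top",(323.4,161),(257,124.4)),("ring",(200.6,233),(306.4,239.4))):
    print(n,tri([ray(s,a),ray(e,b)]).round(4))
for q in((107,150),(185,68),(295,130),(217,220)): print(onz(s,(279+q[0]/5,148+q[1]/5),.025).round(4))
camera("wrist");camera("wrist")
o=get_obs();c=camera("wrist");print(o["eef_pos"],pose(o)[0].round(4),o["t"])
pickle.dump((o,c),open("w1.pkl","wb"))
cv2.imwrite("pics/w1.png",cv2.resize(c["frame"][...,::-1],(768,576)))
E
```

```text
handle top [0.5876 0.2115 0.1007]
ring [ 0.5666 -0.2094  0.0645]
[0.5596 0.1563 0.025 ]
[0.5375 0.2399 0.025 ]
[0.616  0.2662 0.025 ]
[0.6398 0.1799 0.025 ]
[0.59013306 0.20360693 0.25087808] [[ 3.600e-01  9.329e-01  1.700e-03]
 [ 9.329e-01 -3.600e-01 -1.200e-03]
 [-5.000e-04  2.000e-03 -1.000e+00]] 1.5
```

View pics/w1.png

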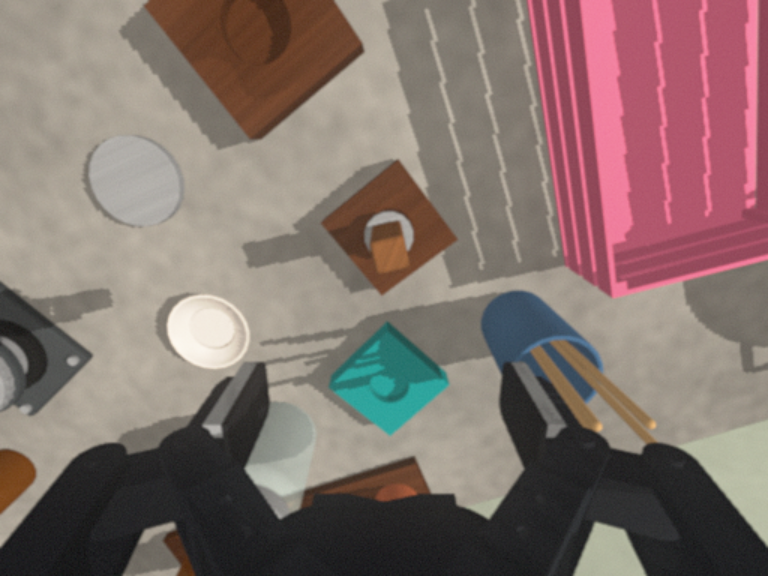

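The wrist view (scale 1.5) shows the die handle top at about (390,259), turned by only a few degrees. The holder's top corners are at (323,221), (398,161), (457,239) and (383,294). I'll work out the handle centre and yaw.

```bash
python3 - <<'E'
from h import *
o,c=pickle.load(open("w1.pkl","rb"))
R,p=pose(o)
f=c["frame"];hsv=cv2.cvtColor(f,cv2.COLOR_RGB2HSV)
print(f[172,259],f[158,258],f[150,230])
roi=np.zeros(f.shape[:2],np.uint8);roi[150:190,240:280]=1
m=((hsv[...,0]<18)&(hsv[...,2]>145)&(hsv[...,1]>110)&(roi>0)).astype(np.uint8)
cs=max(cv2.findContours(m,0,1)[0],key=cv2.contourArea)
r=cv2.minAreaRect(cs);print(r,cv2.boxPoints(r)*1.5)
W=lambda uv,z:onz(c,uv,z,o)
b=np.array([W(q,.105) for q in cv2.boxPoints(r)]);print("top auto",b.mean(0).round(4),np.linalg.norm(np.roll(b,-1,0)-b,axis=1).round(4))
e=b-p;t=(b-p)@R;dd=t[1]-t[0];print("yaw tool deg",np.degrees(np.arctan2(dd[1],dd[0])))
hc=np.array([[372,249],[404,245],[409,268],[376,273]])/1.5
b=np.array([W(q,.105) for q in hc]);print("top manual",b.mean(0).round(4),np.linalg.norm(np.roll(b,-1,0)-b,axis=1).round(4))
t=(b-p)@R
for i,j in((0,1),(3,2)):dd=t[j]-t[i];print(np.degrees(np.arctan2(dd[1],dd[0])))
hb=np.array([[323,221],[398,161],[457,239],[383,294]])/1.5
b=np.array([W(q,.025) for q in hb]);print("holder",b.mean(0).round(4),np.linalg.norm(np.roll(b,-1,0)-b,axis=1).round(4))
print("collar",W(np.array([388,234])/1.5,.035).round(4))
E
```

```text
[155 103  63] [109  74  48] [99 64 47]
((260.028076171875, 169.45504760742188), (19.637731552124023, 20.83698081970215), 77.00537872314453) [[371.50278 243.34549]
 [401.95782 236.31741]
 [408.58145 265.01965]
 [378.1264  272.04773]]
top auto [0.5845 0.2102 0.105 ] [0.0226 0.0221 0.0231 0.0223]
yaw tool deg -13.281323886037699
top manual [0.5877 0.2091 0.105 ] [0.0234 0.0179 0.0247 0.0185]
-7.341775229836258
-9.047540255223906
holder [0.5837 0.2119 0.025 ] [0.0855 0.0883 0.0871 0.0893]
collar [0.584  0.2095 0.035 ]
```

>>> servo_tool(motion="1 0.005 -0.0065 0.02 0 0 0;1 0 0 0.02 0 0 -5;1 0 0 0.02 0 0 -5;1 0 0 0.015 0 0 0;1 0 0 0 0 0 0")

```text
t: 2.17
eef_pos: [0.5807, 0.2145, 0.1747]
tool_rot: [-0.001, 0.771, 0.637, -0.002]
force: [-0.7, -0.3, 0.3]
width: 0.0855
```

```bash
python3 - <<'E'
from h import *
from bench import *
camera("wrist")
o=get_obs();c=camera("wrist");print(o["eef_pos"],pose(o)[0].round(4),o["t"])
pickle.dump((o,c),open("w2.pkl","wb"))
cv2.imwrite("pics/w2.png",cv2.resize(c["frame"][80:280,156:356,::-1],(600,600),interpolation=cv2.INTER_CUBIC))
E
```

```text
[0.58166431 0.2145888  0.17588867] [[ 1.874e-01  9.823e-01 -1.400e-03]
 [ 9.823e-01 -1.874e-01 -2.000e-04]
 [-5.000e-04 -1.300e-03 -1.000e+00]] 2.225
```

View pics/w2.png

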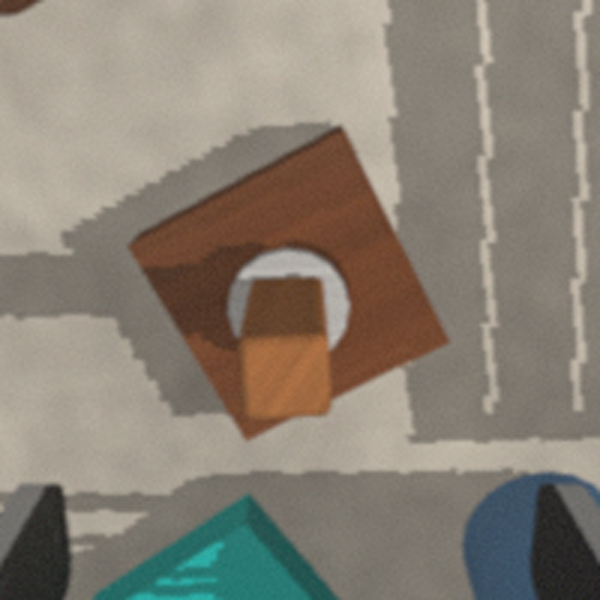

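The die's top face has corners at crop (243,338), (326,334), (331,414) and (247,418), so about 3° of yaw remains. The collar circle is centred near (289,308).

```bash
python3 - <<'E'
from h import *
o,c=pickle.load(open("w2.pkl","rb"))
R,p=pose(o)
W=lambda uv,z:onz(c,np.array(uv)/3+[156,80],z,o)
def rep(n,P,z):
    b=np.array([W(q,z) for q in P]);t=(b-p)@R
    print(n,b.mean(0).round(4),"tool",t.mean(0).round(4),"sides",np.linalg.norm(np.roll(b,-1,0)-b,axis=1).round(4),"ang",[round(np.degrees(np.arctan2(*(t[j]-t[i])[1::-1])),1) for i,j in((0,1),(3,2))])
rep("top",[(243,338),(326,334),(331,414),(247,418)],.105)
rep("holder",[(130,245),(340,128),(449,342),(248,437)],.025)
b=[W((227,308),.039),W((350,308),.039),W((289,246),.039)];print("collar",((b[0]+b[1])/2).round(4),np.linalg.norm(b[0]-b[1]),b[2])
E
```

```text
top [0.5846 0.2101 0.105 ] tool [-0.0038  0.0038  0.0709] sides [0.0231 0.0244 0.0242 0.0244] ang [np.float64(-3.0), np.float64(-3.0)]
holder [0.5837 0.211  0.025 ] tool [-0.0031  0.0029  0.1509] sides [0.0875 0.0908 0.0876 0.0887] ang [np.float64(-28.8), np.float64(-27.4)]
collar [0.5849 0.2097 0.039 ] 0.044261646622966826 [0.56253223 0.21418456 0.039     ]
```

>>> servo_tool(motion="1 -0.004 0.004 0.02 0 0 -3;1 0 0 0.03 0 0 0;1 0 0 0.03 0 0 0;1 0 0 0.025 0 0 0;1 0 0 0.0175 0 0 0")

```text
t: 2.9
eef_pos: [0.5861, 0.2097, 0.0536]
tool_rot: [0.0, 0.754, 0.657, 0.0]
force: [-0.1, 0.9, -0.4]
width: 0.0851
```

>>> servo_tool(motion="1 0 0 0 0 0 0;0.25 0 0 0 0 0 0;0.25 0 0 0 0 0 0;0 0 0 0 0 0 0;0 0 0 0 0 0 0")

```text
t: 3.52
eef_pos: [0.5863, 0.2097, 0.0547]
tool_rot: [0.0, 0.754, 0.657, 0.001]
force: [0.5, -0.9, 3.2]
width: 0.025
```

>>> servo_tool(motion="0 0 0 0 0 0 0;0 0 0 0 0 0 0;0 0 0 0 0 0 0;0 0 0 0 0 0 0;0 0 0 0 0 0 0")

```text
t: 4.15
eef_pos: [0.5863, 0.2097, 0.0547]
tool_rot: [0.0, 0.753, 0.657, 0.001]
force: [-1.2, 0.6, 6.3]
width: 0.0258
```

>>> servo_tool(motion="0 0 0 -0.01 0 0 0;0 0 0 -0.03 0 0 0;0 0 0 -0.04 0 0 0;0 0 0 -0.04 0 0 0;0 0 0 0 0 0 0")

```text
t: 4.78
eef_pos: [0.5882, 0.2103, 0.1776]
tool_rot: [0.002, 0.753, 0.657, 0.003]
force: [-0.1, 0.2, -1.8]
width: 0.0255
```

>>> servo_tool(motion="0 -0.02 0.004 0 0 0 0;0 -0.04 0.007 0 0 0 0;0 -0.04 0.007 0 0 0 0;0 -0.04 0.007 0 0 0 0;0 -0.04 0.007 0 0 0 0")

```text
t: 5.4
eef_pos: [0.5907, 0.0246, 0.1711]
tool_rot: [-0.002, 0.754, 0.657, -0.002]
force: [0.3, 0.2, -3.2]
width: 0.0254
```

>>> servo_tool(motion="0 -0.04 0.007 0 0 0 0;0 -0.04 0.007 0 0 0 0;0 -0.04 0.007 0 0 0 0;0 -0.04 0.007 0 0 0 0;0 -0.04 0.007 0 0 0 0")

```text
t: 6.02
eef_pos: [0.598, -0.1777, 0.1709]
tool_rot: [-0.002, 0.754, 0.657, -0.001]
force: [0.7, 0.0, -1.5]
width: 0.0254
```

>>> servo_tool(motion="0 -0.03 0.007 0 0 0 0;0 -0.01 0 0 0 0 0;0 0 0 0 0 0 0;0 0 0 0 0 0 0;0 0 0 0 0 0 0")

```text
t: 6.65
eef_pos: [0.6019, -0.2154, 0.1737]
tool_rot: [-0.0, 0.753, 0.658, -0.0]
force: [-0.2, -0.2, -1.3]
width: 0.0255
```

```bash
python3 - <<'E'
from h import *
from bench import *
o=get_obs();c=camera("wrist");print(o["eef_pos"],pose(o)[0].round(4),o["t"],o["force"],o["width"])
s=camera("side")
pickle.dump((o,c,s),open("w3.pkl","wb"))
cv2.imwrite("pics/w3.png",cv2.resize(c["frame"][...,::-1],(768,576),interpolation=cv2.INTER_CUBIC))
E
```

```text
[ 0.60185289 -0.21541374  0.17367868] [[ 1.341e-01  9.910e-01 -5.000e-04]
 [ 9.910e-01 -1.341e-01  4.000e-04]
 [ 4.000e-04 -5.000e-04 -1.000e+00]] 6.65 [-0.21978055 -0.19386915 -1.27155384] 0.02550109173289012
```

View pics/w3.png

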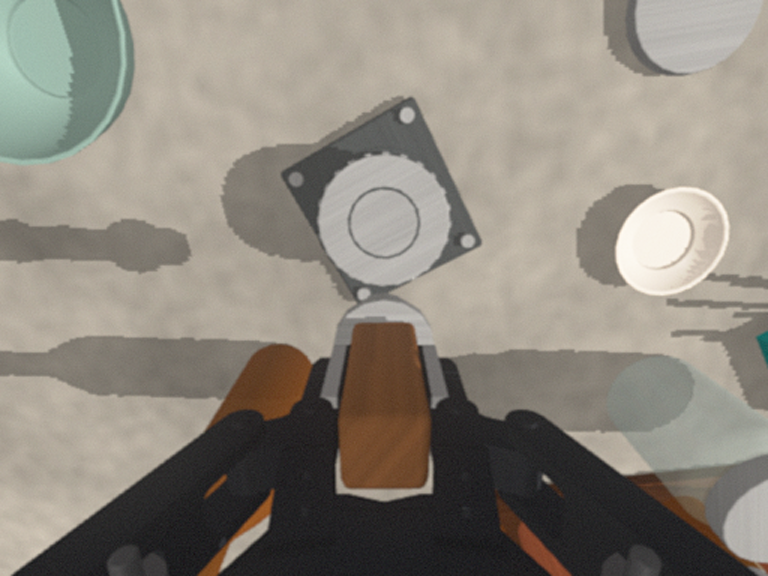

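The wrist view shows the engraved ring centred at (384,222) and 71 px wide. The die hangs straight, with its foot front edge at about y=297 and centred at x≈384. I'll compute the offset from die to lid.

```bash
python3 - <<'E'
from h import *
o,c,s=pickle.load(open("w3.pkl","rb"))
R,p=pose(o)
W=lambda uv,z:onz(c,np.array(uv)/1.5,z,o)
T=lambda uv,z:((W(uv,z)-p)@R).round(4)
for z in(.055,.0625,.07):
    l,r,t,b=[W(q,z) for q in((348,222),(419,222),(384,187),(384,258))]
    print(z,"ring w",np.linalg.norm(l-r).round(4),np.linalg.norm(t-b).round(4),((l+r+t+b)/4).round(4),"tool",T((384,222.3),z),"lid w",np.linalg.norm(W((318,220),z)-W((451,220),z)).round(4))
print("foot front",T((384,297),p[2]-.0417),"collar front", T((384,312),p[2]-.0157),"collar l/r",T((337,345),p[2]-.0157),T((432,345),p[2]-.0157))
f=s["frame"];Rs=np.array(s["R"])
q=Rs@p+s["t"];u=int(q[0]/q[2]*s["fx"]+s["cx"]);v=int(q[1]/q[2]*s["fy"]+s["cy"]);print(u,v)
a=cv2.resize(c["frame"][180:300,196:316,::-1],(400,400),interpolation=cv2.INTER_CUBIC)
b=cv2.resize(f[max(v-50,0):v+50,u-50:u+50,::-1],(400,400),interpolation=cv2.INTER_CUBIC)
cv2.imwrite("pics/w3c.png",np.hstack([a,b]))
E
```

```text
0.055 ring w 0.0458 0.0461 [ 0.5659 -0.2107  0.055 ] tool [-0.     -0.0364  0.1187] lid w 0.0857
0.0625 ring w 0.0445 0.0448 [ 0.5646 -0.2105  0.0625] tool [-0.     -0.0378  0.1112] lid w 0.0832
0.07 ring w 0.0432 0.0434 [ 0.5632 -0.2103  0.07  ] tool [-0.     -0.0392  0.1037] lid w 0.0807
foot front [-0.0001 -0.0141  0.0417] collar front [-0.0001 -0.0171  0.0157] collar l/r [-0.0204 -0.0017  0.0157] [ 0.0207 -0.0017  0.0157]
325 202
```

View pics/w3c.png

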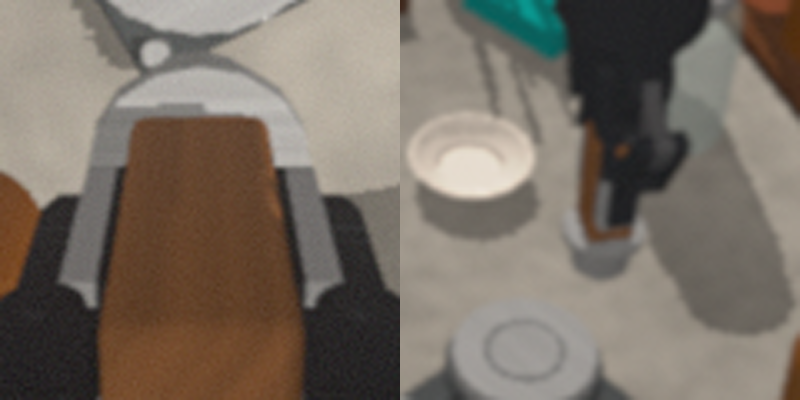

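The closer crop shows the die centred in the jaws in x, and about 0.5 mm off the TCP in y. The lid is about 37 mm back along tool y, at a height of roughly 63 mm. I'll move over it and come down to just above the highest possible lid.

>>> servo_tool(motion="0 0 -0.02 0 0 0 0;0 0 -0.017 0 0 0 0;0 0 0 0 0 0 0;0 0 0 0.015 0 0 0;0 0 0 0.015 0 0 0")

```text
t: 7.38
eef_pos: [0.566, -0.2116, 0.1427]
tool_rot: [0.0, 0.753, 0.658, 0.0]
force: [-0.1, 0.4, -2.9]
width: 0.0255
```

>>> servo_tool(motion="0 0 0 0.015 0 0 0;0 0 0 0.01 0 0 0;0 0 0 0 0 0 0;0 0 0 0 0 0 0;0 0 0 0 0 0 0")

```text
t: 8.0
eef_pos: [0.566, -0.2119, 0.1197]
tool_rot: [0.001, 0.754, 0.657, 0.0]
force: [0.2, 0.0, -1.6]
width: 0.0253
```

```bash
python3 - <<'E'
from h import *
from bench import *
o=get_obs();c=camera("side");e=camera("scene");o2=get_obs();print(o["eef_pos"],o["force"],o2["force"],pose(o2)[0][:,2].round(4))
a=cv2.resize(c["frame"][170:270,255:355,::-1],(400,400),interpolation=cv2.INTER_CUBIC)
b=cv2.resize(e["frame"][170:270,150:250,::-1],(400,400),interpolation=cv2.INTER_CUBIC)
cv2.imwrite("pics/s4.png",np.hstack([a,b]))
E
```

```text
[ 0.56603755 -0.21193809  0.11965867] [ 0.22095714  0.04213793 -1.57014937] [ 0.28382508  0.43521056 -1.71177561] [ 1.2e-03 -6.0e-04 -1.0e+00]
```

View pics/s4.png

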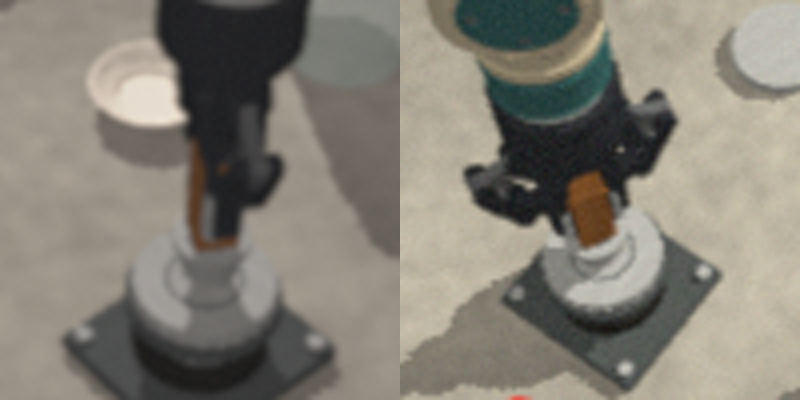

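The die hangs centred over the ring in both views, its face around z 78 mm. Now I'll feel for the lid in small steps.

>>> servo_tool(motion="0 0.001 0 0.0015 0 0 0;0 0 0 0.0015 0 0 0;0 0 0 0.0015 0 0 0;0 0 0 0.0005 0 0 0;0 0 0 0 0 0 0")

```text
t: 8.72
eef_pos: [0.5655, -0.2106, 0.1137]
tool_rot: [-0.0, 0.753, 0.657, -0.0]
force: [-0.2, 0.2, -1.3]
width: 0.0254
```

>>> servo_tool(motion="0 0 0 0.001 0 0 0;0 0 0 0.001 0 0 0;0 0 0 0.0005 0 0 0;0 0 0 0 0 0 0;0 0 0 0 0 0 0")

```text
t: 9.35
eef_pos: [0.5656, -0.2106, 0.1113]
tool_rot: [0.0, 0.753, 0.657, 0.0]
force: [0.7, -0.0, -1.4]
width: 0.0253
```

>>> servo_tool(motion="0 0 0 0.001 0 0 0;0 0 0 0.001 0 0 0;0 0 0 0.0005 0 0 0;0 0 0 0 0 0 0;0 0 0 0 0 0 0")

```text
t: 9.98
eef_pos: [0.5655, -0.2106, 0.1088]
tool_rot: [0.0, 0.753, 0.657, 0.0]
force: [1.2, -0.6, -2.5]
width: 0.0247
```

>>> servo_tool(motion="0 0 0 0.001 0 0 0;0 0 0 0.001 0 0 0;0 0 0 0.0005 0 0 0;0 0 0 0 0 0 0;0 0 0 0 0 0 0")

```text
t: 10.6
eef_pos: [0.5659, -0.2108, 0.1068]
tool_rot: [0.0, 0.753, 0.657, 0.0]
force: [-0.0, 0.1, 1.7]
width: 0.0251
```

Contact, at about 3 N. One more millimetre, then averaged readings.

>>> servo_tool(motion="0 0 0 0.0005 0 0 0;0 0 0 0.0005 0 0 0;0 0 0 0 0 0 0;0 0 0 0 0 0 0;0 0 0 0 0 0 0")

```text
t: 11.22
eef_pos: [0.5661, -0.2108, 0.1061]
tool_rot: [0.001, 0.753, 0.657, 0.0]
force: [-1.0, 1.1, 6.6]
width: 0.0251
```

```bash
cat >f.py <<'E'
from bench import *
import numpy as np
F=[];Z=[]
for i in range(8):
    camera("side");o=get_obs();F.append(o["force"]);Z.append(o["eef_pos"])
print(np.mean(F,0).round(2),np.std(F,0).round(2),np.mean(Z,0).round(4),o["ft_torque"].round(2),o["t"],o["tool_rot"])
E
python3 f.py
```

```text
[-0.53  0.22  5.8 ] [0.31 0.4  0.29] [ 0.5661 -0.2108  0.1061] [0.17 0.16 0.05] 11.625 [6.57711160e-04 7.53488608e-01 6.57460557e-01 3.17343037e-04]
```

>>> servo_tool(motion="0 0 0 0.0005 0 0 0;0 0 0 0.0006 0 0 0;0 0 0 0 0 0 0;0 0 0 0 0 0 0;0 0 0 0 0 0 0")

```text
t: 12.25
eef_pos: [0.5664, -0.211, 0.1055]
tool_rot: [0.001, 0.753, 0.657, 0.0]
force: [0.3, 0.0, 8.3]
width: 0.0254
```

```bash
python3 f.py
```

```text
[-1.    0.37  8.26] [0.36 0.57 0.45] [ 0.5664 -0.211   0.1056] [0.24 0.25 0.  ] 12.65 [9.49953744e-04 7.53473195e-01 6.57477793e-01 4.40649060e-04]
```

About 10 N now. One more nudge to 12 N, then hold.

>>> servo_tool(motion="0 0 0 0.0008 0 0 0;0 0 0 0 0 0 0;0 0 0 0 0 0 0;0 0 0 0 0 0 0;0 0 0 0 0 0 0")

```text
t: 13.28
eef_pos: [0.5666, -0.2111, 0.1051]
tool_rot: [0.001, 0.753, 0.657, 0.001]
force: [-1.0, 0.8, 9.3]
width: 0.0251
```

```bash
python3 f.py
```

```text
[-1.19  0.62  9.67] [0.48 0.66 0.38] [ 0.5666 -0.2111  0.1052] [ 0.3   0.3  -0.05] 13.675 [1.16813401e-03 7.53472213e-01 6.57478490e-01 5.41938380e-04]
```

>>> servo_tool(motion="0 0 0 0 0 0 0;0 0 0 0 0 0 0;0 0 0 0 0 0 0;0 0 0 0 0 0 0;0 0 0 0 0 0 0")

```text
t: 14.3
eef_pos: [0.5666, -0.211, 0.1051]
tool_rot: [0.001, 0.753, 0.657, 0.001]
force: [-0.9, 0.4, 9.9]
width: 0.0256
```

>>> servo_tool(motion="0 0 0 0.0003 0 0 0;0 0 0 0 0 0 0;0 0 0 0 0 0 0;0 0 0 0 0 0 0;0 0 0 0 0 0 0")

```text
t: 14.92
eef_pos: [0.5666, -0.2111, 0.105]
tool_rot: [0.001, 0.753, 0.657, 0.001]
force: [-1.0, 1.1, 10.1]
width: 0.0253
```

>>> servo_tool(motion="0 0 0 0 0 0 0;0 0 0 0 0 0 0;0 0 0 0 0 0 0;0 0 0 0 0 0 0;0 0 0 0 0 0 0")

```text
t: 15.55
eef_pos: [0.5666, -0.2111, 0.105]
tool_rot: [0.001, 0.753, 0.657, 0.001]
force: [-0.9, 0.9, 10.1]
width: 0.025
```

>>> servo_tool(motion="0 0 0 -0.001 0 0 0;0 0 0 -0.001 0 0 0;0 0 0 -0.002 0 0 0;0 0 0 -0.004 0 0 0;0 0 0 -0.01 0 0 0")

```text
t: 16.18
eef_pos: [0.564, -0.2099, 0.1198]
tool_rot: [-0.002, 0.753, 0.657, -0.001]
force: [0.3, -0.4, -2.4]
width: 0.0253
```

>>> servo_tool(motion="0 0 0 -0.015 0 0 0;0 0 0 -0.02 0 0 0;0 0 0 -0.02 0 0 0;0 0 0 0 0 0 0;0 0 0 0 0 0 0")

```text
t: 16.8
eef_pos: [0.5652, -0.2105, 0.1758]
tool_rot: [-0.0, 0.753, 0.657, -0.0]
force: [-0.0, 0.5, -2.6]
width: 0.0254
```

```bash
python3 f.py
```

```text
[-0.21  0.11 -2.13] [0.36 0.36 0.47] [ 0.5649 -0.2103  0.1752] [ 0.03 -0.02  0.01] 17.2 [-3.68556503e-04  7.53517148e-01  6.57428122e-01 -1.89306481e-04]
```

Lift-off is clean, and the zero-load reading of -2.1 N puts the press at about 12.2 N. Heading back to the holder.

>>> servo_tool(motion="0 0.02 -0.0036 0 0 0 0;0 0.04 -0.003 0 0 0 0;0 0.04 -0.003 0 0 0 0;0 0.04 -0.003 0 0 0 0;0 0.04 -0.004 0 0 0 0")

```text
t: 17.82
eef_pos: [0.573, -0.0276, 0.1762]
tool_rot: [-0.0, 0.753, 0.658, 0.0]
force: [-0.3, 0.1, -2.5]
width: 0.025
```

>>> servo_tool(motion="0 0.04 -0.004 0 0 0 0;0 0.04 -0.004 0 0 0 0;0 0.04 -0.004 0 0 0 0;0 0.04 -0.004 0 0 0 0;0 0.04 -0.004 0 0 0 0")

```text
t: 18.45
eef_pos: [0.5798, 0.1732, 0.1762]
tool_rot: [-0.0, 0.753, 0.658, 0.0]
force: [0.6, -1.0, -2.3]
width: 0.0256
```

>>> servo_tool(motion="0 0.03 0 0 0 0 0;0 0.01 0 0 0 0 0;0 0 0 0 0 0 0;0 0 0 0 0 0 0;0 0 0 0 0 0 0")

```text
t: 19.08
eef_pos: [0.5861, 0.2095, 0.1761]
tool_rot: [0.0, 0.754, 0.657, -0.0]
force: [-0.3, -0.1, -2.8]
width: 0.0256
```

```bash
python3 - <<'E'
from h import *
from bench import *
o=get_obs();c=camera("wrist");e=camera("side");R,p=pose(o);print(p,R.round(4),o["force"])
pickle.dump((o,c,e),open("w5.pkl","wb"))
print("delta tool to (.5857,.2105):",(R.T@(np.array([.5857,.2105,.056])-p)).round(4))
def pr(X):
    Rw,C=cam_w(c,o);q=Rw.T@(np.array(X)-C);return (q[0]/q[2]*c["fx"]+c["cx"],q[1]/q[2]*c["fy"]+c["cy"])
im=np.ascontiguousarray(c["frame"][...,::-1])
h=np.array(pr([.5838,.211,.025]));print(h)
a=cv2.resize(im[120:270,181:331],(400,400),interpolation=cv2.INTER_CUBIC)
q=np.array(e["R"])@p+e["t"];u=int(q[0]/q[2]*e["fx"]+e["cx"]);v=int(q[1]/q[2]*e["fy"]+e["cy"]);print(u,v)
v=max(v,50);b=cv2.resize(e["frame"][v-50:v+50,u-50:u+50,::-1],(400,400),interpolation=cv2.INTER_CUBIC)
cv2.imwrite("pics/w5.png",np.hstack([a,b]))
E
```

```text
[0.58605206 0.20947951 0.17611258] [[ 1.368e-01  9.906e-01 -3.000e-04]
 [ 9.906e-01 -1.368e-01 -3.000e-04]
 [-3.000e-04 -2.000e-04 -1.000e+00]] [-0.33165987 -0.11627178 -2.77825869]
delta tool to (.5857,.2105): [ 0.001  -0.0005  0.1201]
[257.08850327 173.20729401]
255 101
```

View pics/w5.png

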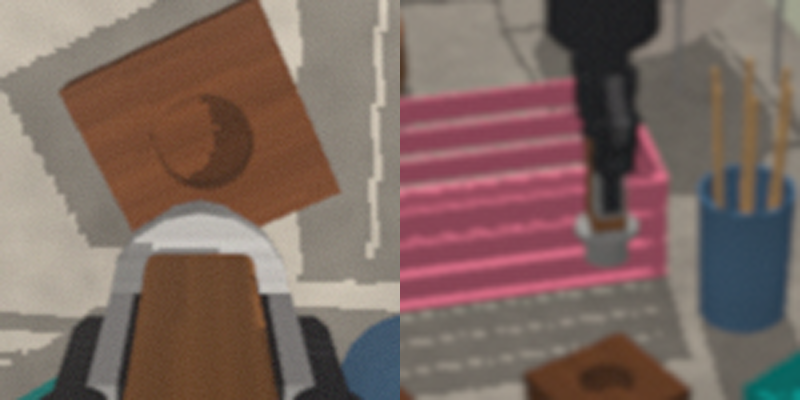

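The recess shows at crop (202,140), within 1 mm of the predicted holder centre, and the die is upright. Lowering.

>>> servo_tool(motion="0 0.001 0 0.02 0 0 0;0 0 0 0.03 0 0 0;0 0 0 0.03 0 0 0;0 0 0 0.02 0 0 0;0 0 0 0.005 0 0 0")

```text
t: 19.8
eef_pos: [0.5849, 0.2107, 0.0694]
tool_rot: [-0.001, 0.754, 0.657, -0.002]
force: [0.4, 0.4, -2.1]
width: 0.0251
```

>>> servo_tool(motion="0 0 0 0.002 0 0 0;0 0 0 0.002 0 0 0;0 0 0 0.002 0 0 0;0 0 0 0.002 0 0 0;0 0 0 0 0 0 0")

```text
t: 20.42
eef_pos: [0.5862, 0.2115, 0.0631]
tool_rot: [-0.0, 0.753, 0.657, -0.0]
force: [1.0, 0.4, -2.2]
width: 0.0258
```

>>> servo_tool(motion="0 0 0 0.002 0 0 0;0 0 0 0.002 0 0 0;0 0 0 0.001 0 0 0;0 0 0 0 0 0 0;0 0 0 0 0 0 0")

```text
t: 21.05
eef_pos: [0.5864, 0.2115, 0.0581]
tool_rot: [0.0, 0.753, 0.657, 0.0]
force: [0.0, -0.9, -2.2]
width: 0.0254
```

>>> servo_tool(motion="0 0 0 0.001 0 0 0;0 0 0 0.001 0 0 0;0 0 0 0.0005 0 0 0;0 0 0 0 0 0 0;0 0 0 0 0 0 0")

```text
t: 21.68
eef_pos: [0.5863, 0.2115, 0.0556]
tool_rot: [0.0, 0.753, 0.657, 0.0]
force: [0.9, -0.1, -2.2]
width: 0.0253
```

>>> servo_tool(motion="0 0 0 0.0005 0 0 0;0 0 0 0.0005 0 0 0;0 0 0 0 0 0 0;0 0 0 0 0 0 0;0 0 0 0 0 0 0")

```text
t: 22.3
eef_pos: [0.5864, 0.2115, 0.0547]
tool_rot: [0.0, 0.754, 0.657, 0.0]
force: [0.2, 0.2, -0.3]
width: 0.0252
```

Touchdown at the same height as the grasp (0.0547). Next I'll release the die and rise.

>>> servo_tool(motion="0 0 0 0.0003 0 0 0;0.4 0 0 0 0 0 0;0.6 0 0 0 0 0 0;1 0 0 0 0 0 0;1 0 0 0 0 0 0")

```text
t: 22.92
eef_pos: [0.5863, 0.2115, 0.0543]
tool_rot: [0.0, 0.753, 0.657, 0.0]
force: [0.3, -0.6, -0.0]
width: 0.0842
```

>>> servo_tool(motion="1 0 0 0 0 0 0;1 0 0 0 0 0 0;1 0 0 -0.005 0 0 0;1 0 0 -0.02 0 0 0;1 0 0 -0.03 0 0 0")

```text
t: 23.55
eef_pos: [0.5853, 0.2112, 0.1091]
tool_rot: [-0.001, 0.753, 0.657, -0.001]
force: [-0.5, 0.2, 0.2]
width: 0.0853
```

>>> servo_tool(motion="1 0 0 -0.04 0 0 0;1 0 0 -0.04 0 0 0;1 0 0 0 0 0 0;1 0 0 0 0 0 0;1 0 0 0 0 0 0")

```text
t: 24.18
eef_pos: [0.5851, 0.2112, 0.1877]
tool_rot: [-0.001, 0.753, 0.657, -0.001]
force: [0.5, 0.0, 0.2]
width: 0.0852
```

```bash
python3 - <<'E'
from h import *
from bench import *
o=get_obs();c=camera("wrist");s=camera("scene");print(o["eef_pos"],o["width"],o["force"])
pickle.dump((o,c),open("w6.pkl","wb"))
a=cv2.resize(c["frame"][100:250,181:331,::-1],(400,400),interpolation=cv2.INTER_CUBIC)
cv2.imwrite("pics/w6.png",np.hstack([a,cv2.resize(s["frame"][150:300,170:320,::-1],(400,400))]))
E
```

```text
[0.58512656 0.21117933 0.18765002] 0.0852432587443628 [0.46468421 0.00774965 0.18025821]
```

View pics/w6.png

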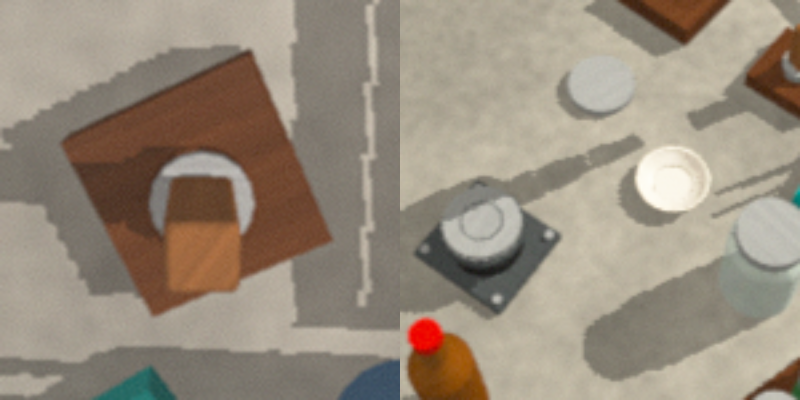

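The die stands upright and centred in its holder, and the fingers are clear of it.

```bash
python3 - <<'E'
from h import *
from bench import *
o,c=pickle.load(open("w6.pkl","rb"))
W=lambda q,z:onz(c,np.array(q)/2.6667+[181,100],z,o)
print("top",W((203,256),.105).round(4),"collar",((W((149,203),.039)+W((254,203),.039))/2).round(4),"holder",np.mean([W(q,.025) for q in((64,143),(250,50),(331,240),(154,315))],0).round(4))
print(close_job())
E
```

```text
top [0.5845 0.2121 0.105 ] collar [0.5851 0.2117 0.039 ] holder [0.5837 0.2111 0.025 ]
the job is handed in; nothing more can be done
None
```

I pressed the die on the middle of the stand's lid and stood it back in its holder. The job is handed in at about 24 s of the 56 s, and it reports no verdict.

- **Press:** the push was about 12 N (10.1 N reading, with -2.1 N at no load). It stayed at roughly 11.5–12 N for over 2 s, and no reading came near 20 N. The lid's height was found by feel, at about 65 mm.
- **Lid:** the die was about 1–2 mm from the lid's middle by my camera measurements. Side force during the press was about 1 N, so the lid should have shifted less than 1 mm. The die was lifted straight off.
- **Holder:** touchdown was at the same tool height as the grasp. In the last picture the die's top and collar agree within 1 mm, so it is upright. It stands about 1.5 mm from the holder's middle, with the fingers open and clear. The part of the worktop in the last scene picture (stand, saucer, spare lid, jar, sauce bottle) looked undisturbed; the bowl, basket and chopstick pot were not checked again.

**Disagreements:**
- The camera estimates of the lid's middle differed by about 2 mm between views, and its height ranged from 60 to 66 mm. I used the average for position and the force for height.
- The no-load force drifted by about 0.5 N between before and after the press.

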